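# Load the tool magazine in program order

## Robot

A 6-joint arm with a two-finger parallel gripper is mounted at the origin on a cart in front of the work surface, level with it; the furniture and walls round the work are solid. World frame = base frame: x ahead of the robot, y to its left, z up, the work surface at z = 0. Lengths are in m, angles in rad, forces in N, time in s.
With the tool pointing down it reaches from about 0.4 to 0.825 m from the base axis. Payload 7 kg.
Tool frame: the origin (TCP) lies on the centre line of the jaws, within the pads' length; the fingertips stand 8 mm ahead of it and the grasp point (between the pads) lies 11 mm behind it; z points along the fingers, y is the line along which they close (so a half turn about z gives the same grasp; the last joint's range is limited). The gripper opens to 85 mm and grips with 20 to 120 N. Pads are 22 mm wide; open, the fingers measure 114 mm over their backs; the gripper's body (76 mm by 85 mm) begins 54 mm behind the grasp point. The pads swing forward as they close: fully open they stand 13 mm farther back than shut.
Start: joints at [1.516, 0.359, 0.012, 0, -1.224, -0.288], TCP at [0.227, 0.636, 0.211] pointing down, gripper open.
Joint ranges: [-3.07, 3.07], [-1.43, 2.12], [-1.02, 1.25], [-3.03, 1.67], [-3.05, -0], [-3.03, 3.03]. Speed limits (rad/s): [2.39, 2.39, 3.01, 3.14, 3.14, 3.14].

## Interface

Orientations are given as a 3x3 rotation matrix whose columns are the frame's x, y, z axes.
In Python, from station import r gives the robot as it stands. Calls block until the motion is done:
- r.move_to(position, orientation): joint-space move of the TCP to a pose.
- r.line_to(position, rotation=None, speed=0.15): straight line of the TCP; rotation=None keeps the orientation; speed is the mean speed in m/s.
- r.goto_joints(angles): joint-space move.
- r.gripper_to(opening, newtons=None): opening from 0.0 (shut) to 1.0 (fully open); newtons is the grip in N (None keeps the last); returns when the fingers have stopped.
- r.dwell(seconds).
- r.ik(position, orientation): joint angles nearest the present ones, or None.
- r.grab_frame(name): name is "scene" or "top" or "wrist"; returns a dict with "pixels" (400x640x3 uint8, red, green, blue), "fov_y" (degrees; the focal length in pixels is half the picture's height over the tangent of half this angle, whatever the lens; pixels are square), "cx", "cy" (the principal point, pixels), "origin" and "attitude" of the camera in the world. Camera axes: x right, y down, z forward; pixel columns grow to the right and rows downward; lengths in m; the calibration is good to about 2 mm. A picture is of the moment at which its call begins. There is no depth.
A pose or a line that the arm cannot do raises r.IKError and nothing moves.
- r.close_job(): hands the job in; it is judged then, once.
Readings, each from a call of its own:
- r.current_time(): time.
- r.current_qpos(): joint angles.
- r.current_qd(): joint speeds.
- r.current_tau(): joint torques, N m.
- r.current_tool_pos(): TCP position.
- r.current_tcp_rot(): TCP orientation.
- r.current_contact_force(): force on the tool from outside, world axes, zero at the start.
- r.current_wrist_torque(): the same for the moment, N m.
- r.current_grip_width(): opening from 0.0 (shut) to 1.0 (fully open).
- r.current_grasp_force(): force on a finger pad.
Only numpy, scipy, OpenCV 4.12 (cv2) and the standard library are available. Lean on these libraries where they do the work, as an engineer would, in place of code of your own. Each camera call takes 0.05 s, during which the arm holds its last target. There are 200 camera calls.

## Task

Load the milling machine's tool magazine for the next job, from the grey bench stand: counting from the end with the docking block, the four pots take the tools in the order the program calls them: face mill, twist drill, boring head, countersink. Keep the tools upright, seat each one fully home in its pot, and leave the touch probe where it is in the stand.

Things in the scene. Friction and masses are not known exactly. Their poses are not given: they have to be found in the camera images.
- face_mill_grip (a point): Face mill: 50 mm wide steel disc (gripping band: its plain round side, 20 mm tall), five brass-coloured inserts round its flat top, no spike; top 17 mm above the point, 0.4 kg. Site on its axis at mid-height of the gripping band, z = axis, cutter up. Below the point, on every tool: underside of a 39 mm wide, 14 mm thick flange at 40 mm, then a taper 25 mm wide narrowing to 11 mm, its foot at 80 mm.
- drill_grip (a point): Twist drill: thin 8 mm drill standing 21 mm out of a dark round collet nut 32 mm wide, 28 mm tall (the gripping band); tip 36 mm above the point, 0.3 kg. Site on its axis at mid-height of the gripping band; flange and taper below it as on the face mill.
- boring_head_grip (a point): Boring head: plain steel drum 43 mm wide, 25 mm tall (the gripping band), a dark 41 x 18 mm slide across its top and a 9 mm bar standing up 12 mm off centre; bar end 35 mm above the point, 0.4 kg. Site on its axis at mid-height of the gripping band; flange and taper below it as on the face mill.
- countersink_grip (a point): Countersink: 25 mm wide steel cone, point up, on a dark round collet nut 32 mm wide, 28 mm tall (the gripping band); tip 34 mm above the point, 0.3 kg. Site on its axis at mid-height of the gripping band; flange and taper below it as on the face mill.
- probe_grip (a point): Touch probe, to stay put: black drum 38 mm wide, thin stylus with a small ball 37 mm above the point; point on its axis, as on the tools. Probe and tools start in any order in a fixed grey sheet-metal stand: straight row of five 31 mm holes 70 mm apart, top plate 62 x 350 mm and 50 mm above the bench. Flanges rest on the plate, points about 90 mm above the bench, tapers 2 to 3 mm loose in the holes.
- dock: Docking block at one end of the row of pots, 55 mm beyond the end pot's centre: steel block 52 x 30 x 30 mm with two upright 11 mm dowel pins, highest point 60 mm above the bench; origin under its centre, 12 mm above the bench. A black carrying bow, 51 mm high, is at the other end of the row. All fixed. It may be at pot a's end or pot d's.
- pot_a_mouth (a point): Empty pot a, an end pot: upright black plastic cup, rim 43 mm wide, mouth 32 mm wide, one of four alike in a straight row 70 mm apart on a fixed aluminium base 64 x 374 mm. Site at the centre of the mouth, level with the rim, 60 mm above the bench; z up, y along the row. A taper drops in 2 to 3 mm loose until its flange rests on the rim: the tool's point is then 40 mm above this one.
- pot_b_mouth (a point): Empty pot b, between pots a and c: upright black plastic cup, rim 43 mm wide, mouth 32 mm wide, one of four alike in a straight row 70 mm apart on a fixed aluminium base 64 x 374 mm. Site at the centre of the mouth, level with the rim, 60 mm above the bench; z up, y along the row. A taper drops in 2 to 3 mm loose until its flange rests on the rim: the tool's point is then 40 mm above this one.
- pot_c_mouth (a point): Empty pot c, between pots b and d: upright black plastic cup, rim 43 mm wide, mouth 32 mm wide, one of four alike in a straight row 70 mm apart on a fixed aluminium base 64 x 374 mm. Site at the centre of the mouth, level with the rim, 60 mm above the bench; z up, y along the row. A taper drops in 2 to 3 mm loose until its flange rests on the rim: the tool's point is then 40 mm above this one.
- pot_d_mouth (a point): Empty pot d, the end pot opposite a: upright black plastic cup, rim 43 mm wide, mouth 32 mm wide, one of four alike in a straight row 70 mm apart on a fixed aluminium base 64 x 374 mm. Site at the centre of the mouth, level with the rim, 60 mm above the bench; z up, y along the row. A taper drops in 2 to 3 mm loose until its flange rests on the rim: the tool's point is then 40 mm above this one.
There are look-alikes about, which are no part of the job. Leave any purple or turquoise look-alike of the part that bears boring_head_grip alone.

How it is judged:
By the outcome, as a careful person would: the job done as asked, in the order asked, and still so for the second after the job is handed in, with the robot touching nothing.
It also fails if it takes over 102 s, if anything falls off the work surface, if the arm or the gripper's body presses on something with over 40 N, if the wrist force passes 120 N, or if a joint passes its speed limit or range.

## Working session

There is one attempt and no reset: what is moved stays moved. The work goes in short steps, each a Python script; the robot and the scene stay as the last script left them, time stands still between calls to the robot, and variables do not carry over. Pictures are saved under pics/ and viewed, at most 14 in all, crops included, and the job is handed in when it is done.

```bash
mkdir -p pics; ls; cat > h.py <<'E'
import numpy as np, cv2
from station import r
def grab(n,fn=None):
    f=r.grab_frame(n)
    if fn: cv2.imwrite('pics/'+fn,cv2.cvtColor(f['pixels'],cv2.COLOR_RGB2BGR))
    return f
def foc(f): return f['pixels'].shape[0]/2/np.tan(np.radians(f['fov_y'])/2)
def ray(f,u,v):
    d=np.array([(u-f['cx'])/foc(f),(v-f['cy'])/foc(f),1.]); return np.array(f['attitude']).reshape(3,3)@d
def onz(f,u,v,z):
    o=np.array(f['origin']); d=ray(f,u,v); return o+d*(z-o[2])/d[2]
def proj(f,p):
    q=np.array(f['attitude']).reshape(3,3).T@(np.array(p)-np.array(f['origin'])); return q[:2]/q[2]*foc(f)+[f['cx'],f['cy']]
E
python3 - <<'E'
from h import *
import pickle
for n in ('scene','top','wrist'):
    f=grab(n,n+'0.png'); pickle.dump(f,open(n+'0.pkl','wb'))
    print(n,f['fov_y'],f['cx'],f['cy'],np.round(f['origin'],3),np.round(f['attitude'],3).tolist())
E
```

```text
pics
scene 51.7979116365211 320.86745371740244 195.33677194970426 [-0.105 -0.596  0.538] [[0.664, -0.346, 0.663], [-0.748, -0.293, 0.596], [-0.012, -0.891, -0.453]]
top 56.45755283857893 318.22868894160393 199.0780208414328 [0.465 0.008 1.043] [[-0.004, -0.997, 0.074], [-1.0, 0.002, -0.024], [0.023, -0.074, -0.997]]
wrist 67.49063274614721 315.90257892716824 200.08990000502683 [0.303 0.608 0.373] [[-0.336, -0.894, -0.295], [-0.942, 0.319, 0.105], [0.001, 0.313, -0.95]]
```

View pics/scene0.png

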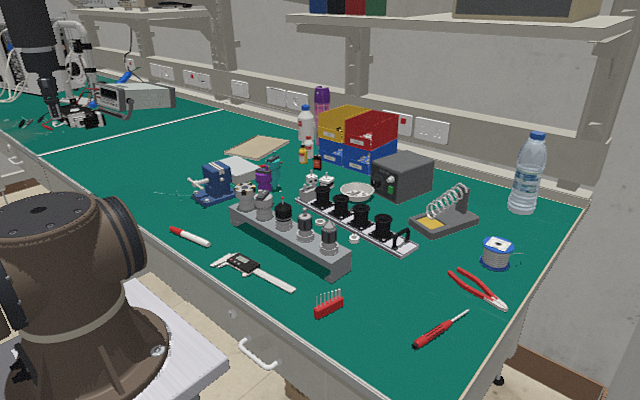

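View pics/top0.png

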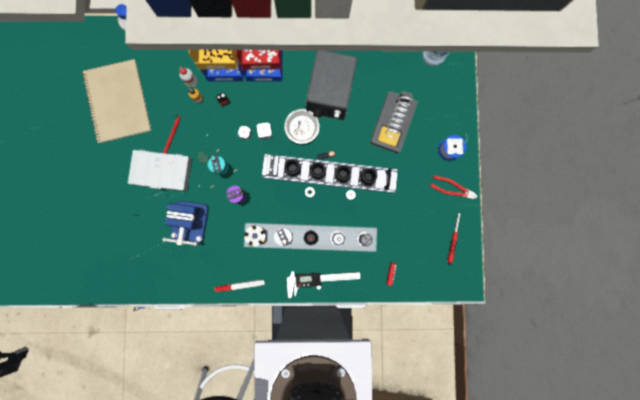

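```bash
python3 - <<'E'
import cv2
a=cv2.imread('pics/top0.png')[145:255,190:405]; cv2.imwrite('pics/tc.png',cv2.resize(a,None,fx=3.7,fy=3.7,interpolation=cv2.INTER_CUBIC))
a=cv2.imread('pics/scene0.png')[155:285,215:425]; cv2.imwrite('pics/sc.png',cv2.resize(a,None,fx=3.8,fy=3.8,interpolation=cv2.INTER_CUBIC))
E
```

```text
(no output)
```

View pics/tc.png

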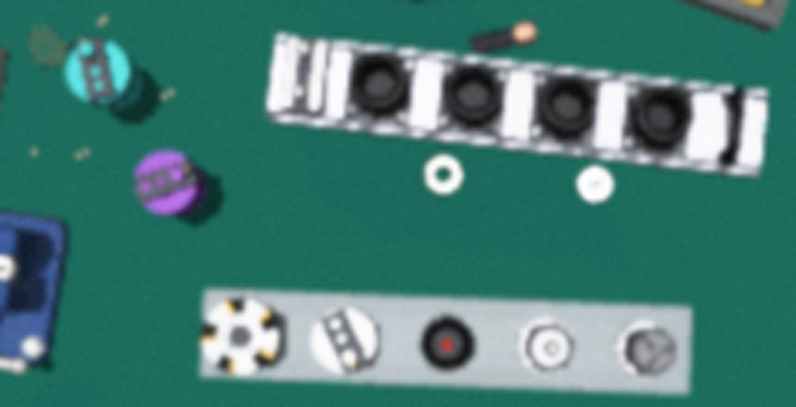

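View pics/sc.png

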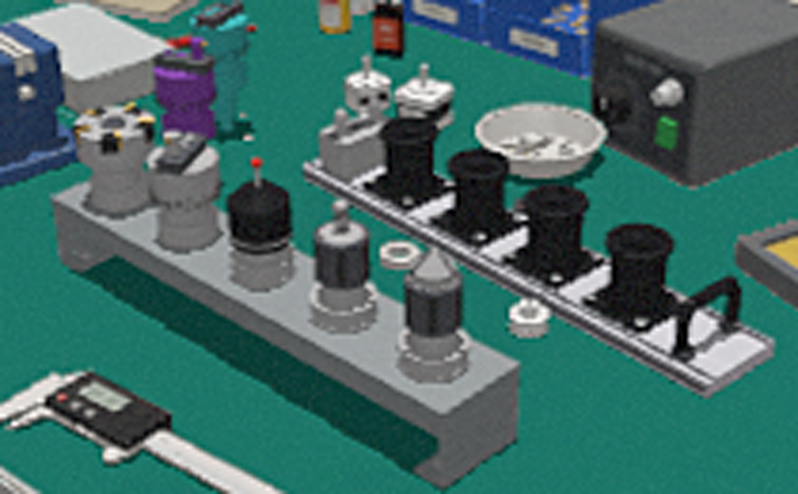

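```bash
python3 - <<'E'
from h import *
import pickle
f=pickle.load(open('top0.pkl','rb'))
print(np.round(r.current_tcp_rot(),3).tolist(), r.current_time())
for k,z in (([(381,85),(474,95),(567,105),(660,115)],.06),([(240,337)],.107),([(345,342)],.105),([(447,343)],.11),([(548,347)],.11),([(650,349)],.11),([(205,292),(692,308),(690,393),(200,376)],.05)):
    for u,v in k: print(np.round(onz(f,u/3.7+190,v/3.7+145,z),3))
th=np.arctan2(0,1)
for R in ([[1,0,0],[0,-1,0],[0,0,-1]],[[0,1,0],[1,0,0],[0,0,-1]],[[0,-1,0],[-1,0,0],[0,0,-1]]):
    R=np.array(R,float)
    for p in ([.36,.01,.3],[.56,-.02,.3],[.36,.15,.1],[.42,.0,.1],[.42,.0,.35],[.56,-.13,.1]): 
        q=r.ik(p,R); print(p,None if q is None else np.round(q,2))
E
```

```text
[[0.942, -0.336, -0.0], [-0.336, -0.942, -0.001], [0.0, 0.001, -1.0]] 0.15
[0.621 0.051 0.06 ]
[ 0.613 -0.016  0.06 ]
[ 0.606 -0.083  0.06 ]
[ 0.599 -0.15   0.06 ]
[0.442 0.144 0.107]
[0.438 0.073 0.105]
[0.437 0.004 0.11 ]
[ 0.434 -0.064  0.11 ]
[ 0.433 -0.133  0.11 ]
[0.473 0.177 0.05 ]
[ 0.46  -0.173  0.05 ]
[ 0.399 -0.17   0.05 ]
[0.413 0.18  0.05 ]
[0.36, 0.01, 0.3] [ 0.59 -0.25 -0.44  0.   -1.38  0.98]
[0.56, -0.02, 0.3] [ 0.31  0.12 -0.1   0.   -1.35  1.26]
[0.36, 0.15, 0.1] [ 0.91 -0.01 -0.74  0.   -0.85  0.66]
[0.42, 0.0, 0.1] [ 0.47  0.04 -0.68  0.   -0.85  1.1 ]
[0.42, 0.0, 0.35] [ 0.47 -0.15 -0.25  0.   -1.46  1.1 ]
[0.56, -0.13, 0.1] [ 0.11  0.29 -0.36  0.   -0.92  1.46]
[0.36, 0.01, 0.3] [ 2.61 -1.36 -0.44  0.   -2.48  0.53]
[0.56, -0.02, 0.3] [ 0.31  0.12 -0.1   0.   -1.35  2.83]
[0.36, 0.15, 0.1] [ 0.91 -0.01 -0.74  0.   -0.85  2.23]
[0.42, 0.0, 0.1] [ 0.47  0.04 -0.68  0.   -0.85  2.67]
[0.42, 0.0, 0.35] [ 2.67 -1.35 -0.25  0.   -2.66  0.47]
[0.56, -0.13, 0.1] [ 0.11  0.29 -0.36  0.   -0.92  3.03]
[0.36, 0.01, 0.3] [ 0.59 -0.25 -0.44  0.   -1.38 -0.59]
[0.56, -0.02, 0.3] [ 0.31  0.12 -0.1   0.   -1.35 -0.31]
[0.36, 0.15, 0.1] [ 0.91 -0.01 -0.74  0.   -0.85 -0.91]
[0.42, 0.0, 0.1] [ 0.47  0.04 -0.68  0.   -0.85 -0.47]
[0.42, 0.0, 0.35] [ 0.47 -0.15 -0.25  0.   -1.46 -0.47]
[0.56, -0.13, 0.1] [ 0.11  0.29 -0.36  0.   -0.92 -0.11]
```

```bash
python3 - <<'E'
from h import *
import pickle
R=np.array([[1,0,0],[0,-1,0],[0,0,-1.]])
r.move_to([.42,0.0,.29],R)
f=grab('wrist','w1.png'); pickle.dump(f,open('w1.pkl','wb'))
r.move_to([.56,-.05,.27],R)
f=grab('wrist','w2.png'); pickle.dump(f,open('w2.pkl','wb'))
print(r.current_time(),f['origin'])
E
```

```text
3.2833 [ 0.64165022 -0.0507508   0.43189845]
```

View pics/w1.png

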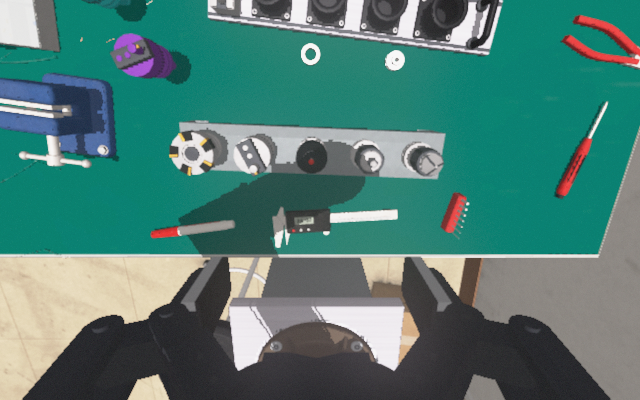

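View pics/w2.png

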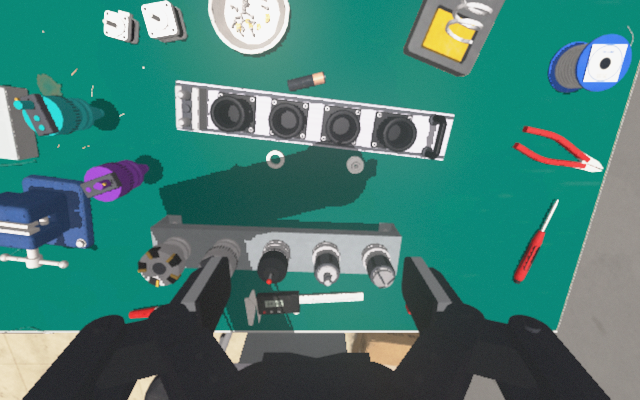

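```bash
cat > ov.py <<'E'
from h import *
import pickle
S=4
def ov(fn,out,box,circs,S=S):
    f=pickle.load(open(fn,'rb')); x0,y0,x1,y1=box
    im=cv2.cvtColor(f['pixels'],cv2.COLOR_RGB2BGR)[y0:y1,x0:x1]
    im=cv2.resize(im,None,fx=S,fy=S,interpolation=cv2.INTER_CUBIC)
    for c,rad,col in circs:
        t=np.linspace(0,2*np.pi,60)
        p=np.array([proj(f,[c[0]+rad*np.cos(a),c[1]+rad*np.sin(a),c[2]]) for a in t])
        p=((p-[x0,y0]+.5)*S-.5).round().astype(int)
        cv2.polylines(im,[p.reshape(-1,1,2)],True,col,1)
    cv2.imwrite(out,im)
E
python3 - <<'E'
from ov import *
f=pickle.load(open('w2.pkl','rb'))
# automatic: dark blobs = pots
hsv=cv2.cvtColor(f['pixels'],cv2.COLOR_RGB2HSV); g=cv2.cvtColor(f['pixels'],cv2.COLOR_RGB2GRAY)
pots=np.array([[.621,.051],[.613,-.016],[.606,-.083],[.599,-.15]])
c2=[]
S=6
for p in pots:
    u,v=proj(f,[*p,.06]); x,y=int(u)-32,int(v)-32
    crop=cv2.GaussianBlur(cv2.resize(g[y:y+64,x:x+64],None,fx=S,fy=S,interpolation=cv2.INTER_CUBIC),(0,0),3)
    h=cv2.HoughCircles(crop,cv2.HOUGH_GRADIENT_ALT,1,20,param1=60,param2=.3,minRadius=10*S,maxRadius=22*S)
    print(np.round([u,v],1), None if h is None else [(np.round(onz(f,x+a/S,y+b/S,.06)[:2],4).tolist(),round(float(c)/S,1)) for a,b,c in h[0,:,:3]])
    c2+= [([*p,.06],.0215,(0,0,255)),([*p,.06],.016,(0,255,255))]
ov('w2.pkl','pics/o2.png',(170,70,470,170),c2,2.6)
c1=[]
for p,z,rad in (([.442,.144],.107,.025),([.438,.073],.1025,.0215),([.437,.004],.1,.019),([.434,-.064],.104,.016),([.433,-.133],.104,.016)):
    c1+=[([*p,z],rad,(0,0,255)),([*p,.064],.0195,(0,255,255))]
ov('w1.pkl','pics/o1.png',(160,110,460,190),c1,2.6)
a=cv2.imread('pics/o2.png');b=cv2.imread('pics/o1.png'); cv2.imwrite('pics/o.png',np.vstack([a,b]))
f=pickle.load(open('w1.pkl','rb'))
for u,v in ((180,122),(444,133),(442,178)): print(np.round(onz(f,u,v,.05),4))
E
```

```text
[231.4 118.9] [([0.6269, 0.0569], 16.2)]
[287.4 125.7] [([0.6182, -0.0149], 18.3)]
[342.6 131.6] [([0.6107, -0.0837], 13.7)]
[397.2 137.4] [([0.6021, -0.1513], 18.2)]
[0.4756 0.1779 0.05  ]
[ 0.4617 -0.1687  0.05  ]
[ 0.4007 -0.1742  0.05  ]
```

View pics/o.png

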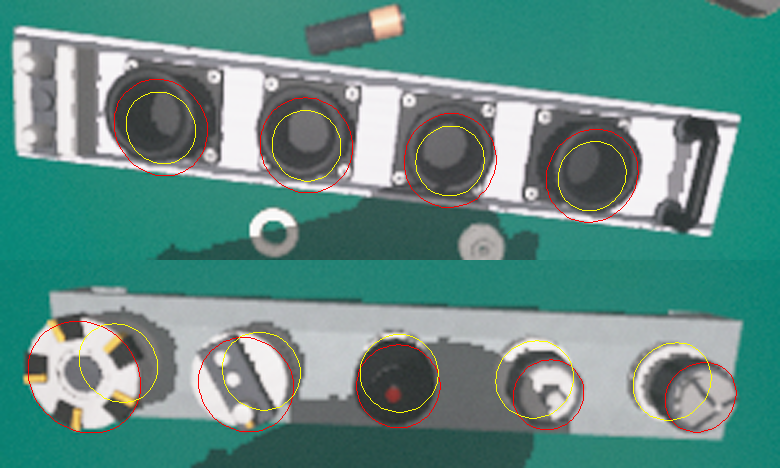

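```bash
cat > job.py <<'E'
from h import *
R3=np.array([[0,-1,0],[-1,0,0],[0,0,-1.]])
def Rz(a): c,s=np.cos(a),np.sin(a); return np.array([[c,-s,0],[s,c,0],[0,0,1]])
def row(c,slope,n):
    a=np.arctan(slope); d=np.array([np.sin(a),np.cos(a)])
    return [np.array(c)+.07*((n-1)/2-i)*d for i in range(n)], Rz(-a)@R3
stand,Rs=row([.4377,.0058],.040,5); pots,Rp=row([.6145,-.0483],.119,4)
H=.225
def st(t): print(t,'t%.2f'%r.current_time(),'F',np.round(r.current_contact_force(),1),'w%.3f g%.1f'%(r.current_grip_width(),r.current_grasp_force()),'tcp',np.round(r.current_tool_pos(),4),flush=True)
def pick(i):
    p=stand[i]; r.move_to([*p,H],Rs)
    r.gripper_to(1.0); r.line_to([*p,.079],speed=.12); st('down')
    r.gripper_to(0.0,60); st('grip')
    r.line_to([*p,H],speed=.12); st('lift')
def over(j): r.move_to([*pots[j],H],Rp)
def down(j):
    p=pots[j]; r.line_to([*p,.13],speed=.12); st('enter')
    r.line_to([*p,.094],speed=.05); st('near'); r.line_to([*p,.0895],speed=.02); st('seat')
def free(j):
    r.gripper_to(1.0); st('open'); r.line_to([*pots[j],H],speed=.15)
E
python3 - <<'E'
from job import *
pick(0); over(0); grab('scene','s1.png'); st('over')
E
```

```text
down t6.68 F [-0.  -0.7  0.2] w0.999 g0.0 tcp [0.4437 0.146  0.0796]
grip t7.40 F [-11.7  -0.9  68.3] w0.153 g62.0 tcp [0.4506 0.15   0.0879]
lift t8.77 F [-0.  -0.3 -0.9] w-0.002 g0.0 tcp [0.4429 0.1455 0.2242]
over t9.65 F [-0.  -0.   0.4] w0.002 g0.0 tcp [0.6266 0.056  0.2246]
```

```bash
python3 - <<'E'
from h import *
r.move_to([.42,0.0,.29],np.array([[1,0,0],[0,-1,0],[0,0,-1.]])); 
b=grab('wrist')['pixels'][100:200,140:460]; a=cv2.imread('pics/s1.png')[150:290,180:430]
b=cv2.cvtColor(b,cv2.COLOR_RGB2BGR)
b=cv2.resize(b,(750,234),interpolation=cv2.INTER_CUBIC);a=cv2.resize(a,(600,336),interpolation=cv2.INTER_CUBIC)
cv2.imwrite('pics/c1.png',np.vstack([b,np.pad(a,((0,0),(0,150),(0,0)))]))
print(r.current_time())
E
```

```text
11.1333
```

View pics/c1.png

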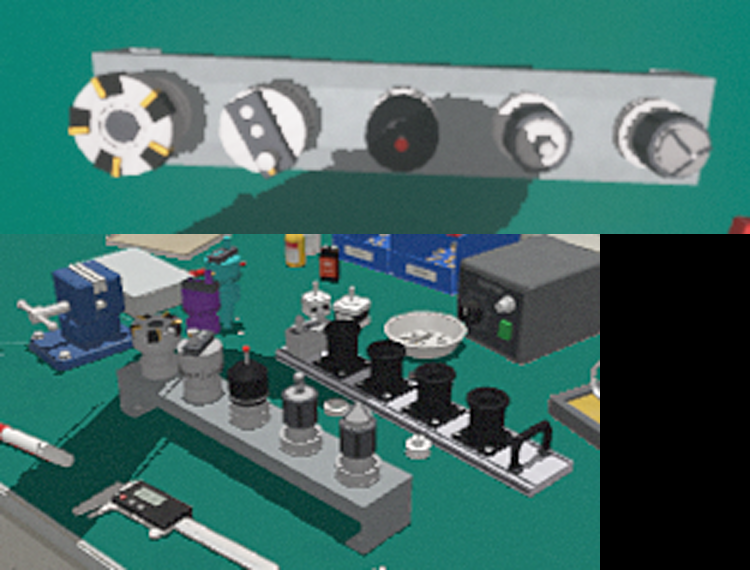

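```bash
python3 - <<'E'
from job import *
p=stand[0]; r.move_to([*p,H],Rs); r.gripper_to(1.0); r.line_to([*p,.076],speed=.12); st('down')
r.gripper_to(.68,20); st('.68')
a=grab('wrist','g1.png');b=grab('scene')['pixels'][170:260,190:340][:,:,::-1]
a=a['pixels'][100:400,120:520][:,:,::-1]
cv2.imwrite('pics/g1c.png',np.hstack([cv2.resize(a,(480,360)),cv2.resize(b,(320,360*90*320//150//192),interpolation=cv2.INTER_CUBIC)[:360] if 0 else np.pad(cv2.resize(b,(320,192),interpolation=cv2.INTER_CUBIC),((0,168),(0,0),(0,0)))]))
E
```

```text
down t14.95 F [-0.1  0.9 -0. ] w1.002 g0.0 tcp [0.4437 0.146  0.0766]
.68 t15.34 F [-0.3 -0.3  0.6] w0.679 g0.0 tcp [0.4433 0.1457 0.0761]
```

View pics/g1c.png

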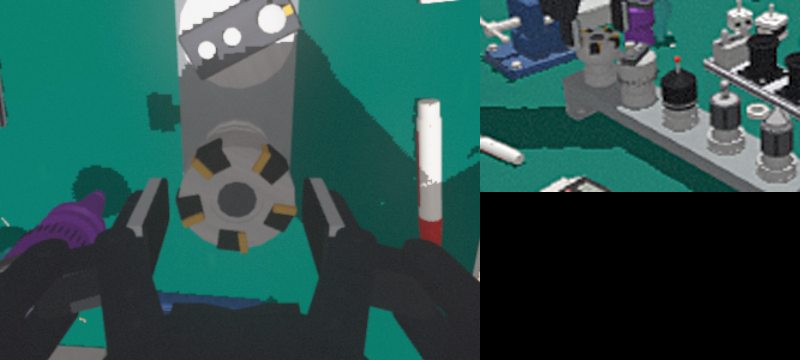

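```bash
python3 - <<'E'
from job import *
f=grab('wrist'); p=r.current_tool_pos(); R=r.current_tcp_rot(); print(np.round(p,4),np.round(f['origin'],4))
print('disc',np.round(onz(f,316.7,266.7,.107),4))
off=lambda q:((np.array(q)-[120,100])*1.2).round()
for x in (-.011,.011):
  for z in (.008,-.011,-.03): print(x,z,off(proj(f,p+R@np.array([x,.029,z]))))
print('axis@.107',off(proj(f,[p[0],p[1],.107])))
for i,z in ((0,.107),(1,.1025)): print(off(proj(f,[*stand[i],z])))
E
```

```text
[0.4433 0.1457 0.076 ] [0.4409 0.065  0.2394]
disc [0.4436 0.1439 0.107 ]
-0.011 0.008 [291. 183.]
-0.011 -0.011 [297. 202.]
-0.011 -0.03 [304. 225.]
0.011 0.008 [293. 144.]
0.011 -0.011 [299. 160.]
0.011 -0.03 [307. 179.]
axis@.107 [237. 204.]
[237. 204.]
[237.  32.]
```

```bash
python3 - <<'E'
from job import *
p=stand[0]; r.line_to([*p,.2],speed=.15); r.move_to([.45,-.05,.25],np.array([[1,0,0],[0,-1,0],[0,0,-1.]]))
f=grab('scene'); im=cv2.cvtColor(f['pixels'],cv2.COLOR_RGB2BGR); p=r.current_tool_pos(); R=r.current_tcp_rot()
w=r.current_grip_width(); print(w,r.current_time())
u,v=proj(f,p).astype(int); x0,y0=u-65,v-60; S=6
c=cv2.resize(im[y0:y0+95,x0:x0+130],None,fx=S,fy=S,interpolation=cv2.INTER_CUBIC)
for y in (-.0289,0,.0289):
  for z,col in ((0,(0,0,255)),(.008,(255,0,255)),(-.011,(0,255,255))):
    q=(proj(f,p+R@np.array([0,y,z]))-[x0,y0]+.5)*S; cv2.circle(c,tuple(q.astype(int)),3,col,-1)
cv2.imwrite('pics/g2.png',c)
E
```

```text
0.679214217804379 18.275
```

View pics/g2.png

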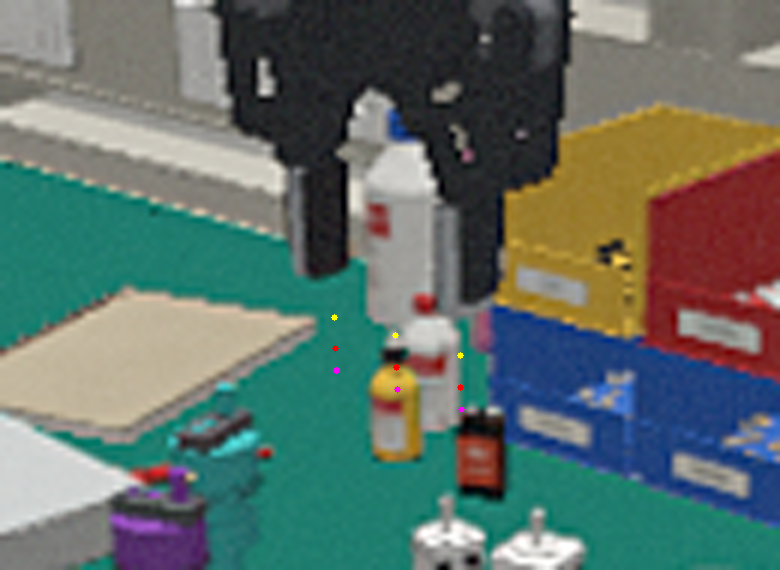

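The fingertips really stand about 27 mm *behind* the reported TCP (the stated 8 mm ahead is wrong), which explains closing over the disc top. I correct the heights accordingly.

```bash
sed -i 's/^H=.*/H=.19/; s/def pick(i):/def pick(i,z):/; s/\[\*p,.079\]/[*p,z]/; s/def down(j):/def down(j,z):/; s/\[\*p,.13\]/[*p,z+.05]/; s/\[\*p,.094\]/[*p,z+.015]/; s/\[\*p,.0895\]/[*p,z+.0105]/' job.py
python3 - <<'E'
from job import *
z=.046
p=stand[0]; pick(0,z)
if r.current_grasp_force()>10:
    over(0); f=grab('scene','s2.png'); st('over')
    u,v=proj(f,[*pots[0],.15]).astype(int)
    c=cv2.resize(cv2.imread('pics/s2.png')[v-60:v+60,u-80:u+80],None,fx=4,fy=4,interpolation=cv2.INTER_CUBIC)
    cv2.imwrite('pics/s2c.png',c)
E
```

```text
down t21.77 F [-0.6 -0.5 -0.2] w1.001 g0.0 tcp [0.4437 0.146  0.0465]
grip t22.21 F [-2.1  0.4  5.1] w0.576 g60.9 tcp [0.4434 0.1458 0.0466]
lift t23.56 F [ 0.7  0.2 -5.2] w0.569 g62.6 tcp [0.4428 0.1454 0.1892]
over t24.44 F [-0.2  0.1 -3.9] w0.572 g62.7 tcp [0.6266 0.0558 0.1892]
```

View pics/s2c.png

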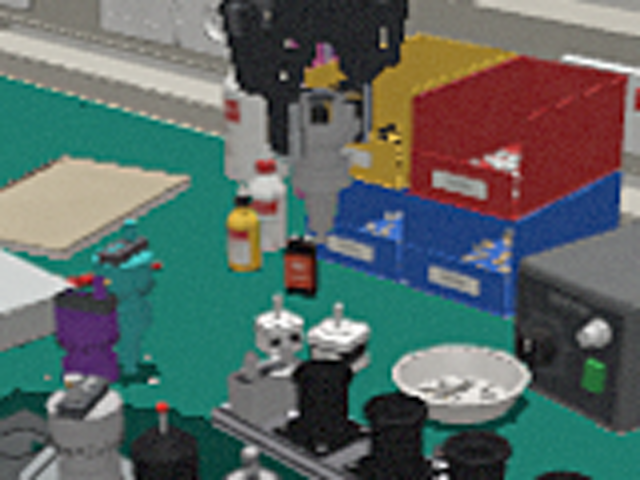

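The face mill hangs upright (foot near 322,232 in the crop), directly above pot 1 (325,370). Placing it.

```bash
python3 - <<'E'
from job import *
down(0,.046)
F=r.current_contact_force()
if abs(F[2])<30: free(0); st('up')
f=grab('scene'); u,v=proj(f,[*pots[0],.1]).astype(int)
c=cv2.cvtColor(f['pixels'][v-40:v+60,u-70:u+90],cv2.COLOR_RGB2BGR)
cv2.imwrite('pics/s3c.png',cv2.resize(c,None,fx=4,fy=4,interpolation=cv2.INTER_CUBIC))
E
```

```text
enter t25.38 F [ 1.  -0.  -4.7] w0.568 g62.7 tcp [0.6276 0.0563 0.097 ]
near t26.23 F [ 0.7  0.4 -4.7] w0.569 g62.7 tcp [0.6272 0.056  0.0612]
seat t26.60 F [-0.8  0.7  0.7] w0.566 g63.1 tcp [0.6274 0.0561 0.0571]
open t27.06 F [-0.4 -0.2 -0.6] w1.000 g0.0 tcp [0.627  0.0559 0.0566]
up t28.10 F [-0.7 -0.1 -0.5] w1.001 g0.0 tcp [0.6262 0.0559 0.1889]
```

View pics/s3c.png

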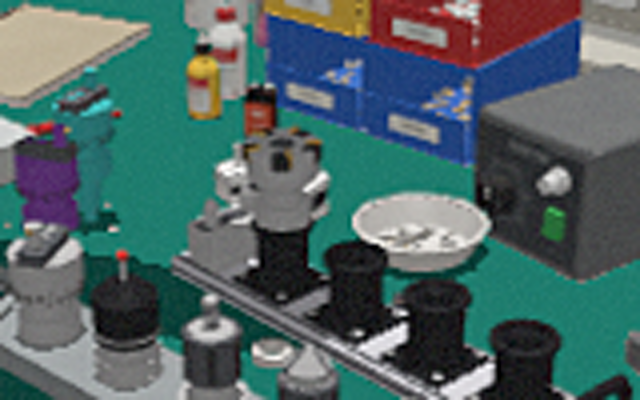

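The face mill is seated upright in pot 1, with its flange on the rim (283,215). The crop also shows the drill (nut with thin tip) fourth in the stand and the countersink (cone) fifth. Next come the drill, boring head and countersink.

```bash
python3 - <<'E'
from job import *
for i,j,z in ((3,1,.048),(1,2,.047),(4,3,.048)):
    pick(i,z)
    if r.current_grasp_force()<10: print('lost',i); break
    over(j); down(j,z)
    if abs(r.current_contact_force()[2])>30: print('jam'); break
    free(j)
r.move_to([.5,-.02,.29],np.array([[1,0,0],[0,-1,0],[0,0,-1.]])) if r.current_grip_width()>.95 else 0
f=grab('scene'); c=cv2.cvtColor(f['pixels'][150:290,215:425],cv2.COLOR_RGB2BGR)
cv2.imwrite('pics/s4c.png',cv2.resize(c,None,fx=3.8,fy=3.8,interpolation=cv2.INTER_CUBIC)); grab('wrist','w5.png')
E
```

```text
down t30.61 F [ 0.5 -0.2 -0.1] w1.004 g0.0 tcp [ 0.4354 -0.064   0.0485]
grip t31.16 F [-1.9 -0.   4.4] w0.360 g58.8 tcp [ 0.4348 -0.0642  0.0483]
lift t32.49 F [ 0.3  0.6 -3.7] w0.362 g59.5 tcp [ 0.4343 -0.0642  0.1892]
enter t34.19 F [ 0.2 -0.3 -2.5] w0.358 g59.6 tcp [ 0.6192 -0.0135  0.099 ]
near t35.04 F [-0.1 -0.7 -2.9] w0.359 g59.6 tcp [ 0.6189 -0.0135  0.0631]
seat t35.42 F [ 0.1 -0.   1.1] w0.357 g59.9 tcp [ 0.6191 -0.0134  0.0589]
open t35.99 F [ 1.1 -0.3  0.1] w1.003 g0.0 tcp [ 0.6186 -0.0135  0.0585]
down t39.39 F [ 0.2 -0.5  0.1] w1.000 g0.0 tcp [0.4409 0.076  0.0475]
grip t39.87 F [-1.7 -0.2  5.8] w0.491 g59.9 tcp [0.4409 0.0758 0.0476]
lift t41.21 F [ 0.3 -0.4 -6. ] w0.493 g61.3 tcp [0.4399 0.0755 0.1891]
enter t43.06 F [-0.3 -0.5 -5.6] w0.489 g61.3 tcp [ 0.6111 -0.0829  0.098 ]
near t43.91 F [-0.6  0.3 -5.2] w0.490 g61.3 tcp [ 0.6106 -0.0831  0.0622]
seat t44.28 F [-0.8  0.1 -0.3] w0.485 g61.6 tcp [ 0.6109 -0.083   0.0581]
open t44.78 F [-0.3 -0.2 -0.2] w0.999 g0.0 tcp [ 0.6104 -0.0831  0.0576]
down t48.13 F [ 0.8 -0.   0.1] w1.001 g0.0 tcp [ 0.4326 -0.1341  0.0485]
grip t48.68 F [-1.6  0.6  6.7] w0.357 g58.9 tcp [ 0.4321 -0.1341  0.0484]
lift t50.02 F [-1.   0.9 -2.6] w0.358 g59.5 tcp [ 0.4316 -0.1341  0.1892]
enter t51.65 F [ 0.8  0.2 -2.1] w0.361 g59.5 tcp [ 0.6027 -0.1526  0.099 ]
near t52.50 F [ 0.8  0.5 -1.7] w0.363 g59.5 tcp [ 0.6023 -0.1526  0.0631]
seat t52.88 F [-0.1  0.2  0.7] w0.361 g59.8 tcp [ 0.6025 -0.1526  0.0589]
open t53.45 F [0.7 0.8 1.2] w1.001 g0.0 tcp [ 0.6021 -0.1526  0.0585]
```

View pics/s4c.png

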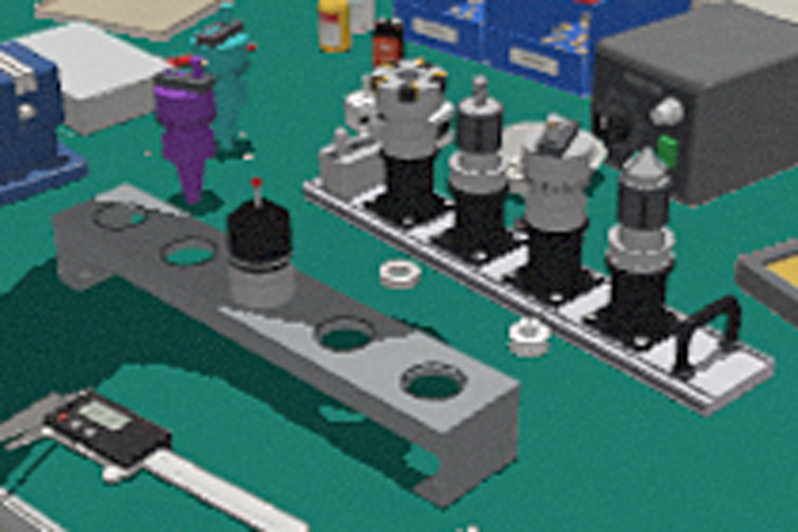

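All four tools stand upright and seated in order from the dock: face mill (410,90), drill (480,130), boring head (557,170), countersink (643,200). The probe is still in the stand at (260,240).

```bash
python3 -c "
from station import r
print(r.close_job(), r.current_time())"
```

```text
the job is handed in; nothing more can be done
the job is handed in; nothing more can be done
```

The magazine is loaded and handed in: face mill, twist drill, boring head and countersink stand upright and seated in the pots in that order from the docking block, with the touch probe still in the stand.

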